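Test three dispenser syringes and reject the one that binds

ROBOT

A 6-joint arm with a two-finger parallel gripper is mounted at the origin on a cart in front of the work surface, level with it; the furniture and walls round the work are solid. World frame = base frame: x ahead of the robot, y to its left, z up, the work surface at z = 0. Lengths are in m, angles in degrees, forces in N, time in s.
With the tool pointing down it reaches from about 0.35 to 0.875 m from the base axis. Payload 4.2 kg.
Tool frame: the origin (TCP) lies between the finger pads; the fingertips stand 8 mm ahead of it and the grasp point (between the pads) lies 11 mm behind it; z points along the fingers, y is the line along which they close (so a half turn about z gives the same grasp; the last joint's range is limited). The gripper opens to 87 mm and grips with 3 to 60 N. Pads are 19 mm wide; open, the fingers measure 117 mm over their backs; the gripper's body (75 mm by 190 mm) begins 51 mm behind the grasp point.
Start: joints at [-51.761, 22.042, 0.453, 0, -68.411, -14.817], TCP at [0.248, -0.573, 0.231] pointing down, gripper open.
Joint ranges: [-179.83, 179.83], [-69.29, 118.12], [-61.27, 80.66], [-181.25, 117.63], [-171.15, -9.14], [-177.46, 177.46]. Speed limits (degrees/s): [159.86, 159.86, 180, 180, 180, 180].

INTERFACE

Orientations are given as a 3x3 rotation matrix whose columns are the frame's x, y, z axes.
In Python, from station import sense, capture, camera_model, finish_job, find_in gives the robot as it stands. The module is installed in compiled form; this text tells all that it offers.
- The arm moves only by the tool arm_command, never from a script. Its argument "motion" is a list of rows, each a list of 7 numbers: the finger opening in mm, from 0 to 87, then the shift along the tool's x, y, z in mm, then the turn, a rotation vector about the tool's x, y, z in rad. In form: [[jaw, dx, dy, dz, rx, ry, rz], ...]. A call has 1 to 8 rows; each row shifts and turns the commanded pose from where the row before left it, along the tool's axes as they then stand; what a row does not reach is not made up. A row lasts 1/10 s, in which the tool goes at most 50 mm and 8.59 degrees, less where a joint would pass 70% of its speed; a pose out of reach is approached as far as the arm can. A call with a gripper value outside its range is refused whole. The fingers move at their own pace and stop on an object; the grip force is fixed at half the most. Time passes only in rows, so rows that do not move let the fingers close. It gives the time, the measured TCP pose, the force, the opening and the grip force at its end, in the units of the state.
- sense(): the state, without advancing time (a new reading comes with each control period).
- capture(name): name is "scene" or "top" or "wrist"; returns the picture (400x640x3 uint8, red, green, blue); there is no depth.
- camera_model(name): a dict with "fx", "fy", "cx", "cy" (pixels), "k1" (the pictures are not rectified: a ray, as slopes to the right and down, at radius r is drawn at 1 + k1 r^2 times it, then the intrinsics apply), "R" (3x3) and "t" (3): a world point X has camera coordinates R X + t. Camera axes: x right, y down, z forward; pixel columns grow to the right and rows downward; lengths in m; the calibration is good to about 2 mm. A picture is of the moment at which its call begins: read the wrist's pose just before it. camera_model takes no time and is no camera call; for the wrist camera it gives the pose at the moment of the call.
- finish_job(): hands the job in; it is judged then, once.
Trained networks look in the newest picture that a camera, given by its name, has taken for a name from the list of things; names that differ only in an ending like _2 or _b are one class to them, and where a whole thing is asked for, a point or a joint stands for the part that bears it (a point fixed in the world has none). Each returns a list of dicts, best first, with "p" (0 to 1); they miss things now and then, are a little off and sometimes report something else, mostly with a low value. They report only what shows in the picture. A call takes as long as a camera call. They do not tell look-alikes from the thing itself.
- find_in(target, camera): "location" ([row, column] in pixels, amid what is visible of it).
The state is a dict: "time_s": time; "joints": joint angles; "joint_velocities": joint speeds; "effort": joint torques, N m; "tcp_pos": TCP position; "ee_rot": TCP orientation; "wrist_force": force on the tool from outside, world axes, zero at the start; "moment": the same for the moment, N m; "gripper_width": opening from 0.0 (shut) to 1.0 (fully open); "gripper_force": force on a finger pad.
Only numpy, scipy, OpenCV 4.12 (cv2) and the standard library are available. Lean on these libraries where they do the work, as an engineer would, in place of code of your own. Each camera call takes 0.05 s, during which the arm holds its last target. There are 200 camera calls.

TASK

Three dispenser syringes stand in the test stand with their plungers drawn out, and one of them binds. Press the plungers down gently from above with closed fingertips, never forcing them: leave the two that run freely in their wells with the plunger fully home; where the resistance rises early, stop pressing, lift that syringe out by its barrel and set it down in the white reject tray without dropping it, its plunger still not home. Leave the beaker, the small bottle and the tape roll alone.

Things in the scene. Friction and masses are not known exactly. Their poses are not given: they have to be found in the camera images.
- stand: fixed grey plastic test stand, a block 80 (x) x 240 (y) x 52 mm high with three round wells 33 mm wide and 40 mm deep in its top, at y = +80, 0 and -80 mm of its own frame. Origin: centre of its underside, on the bench; z up
- tray: fixed white open reject tray, 150 (x) x 130 (y) x 28 mm high, wall and floor about 4 mm. Origin: centre of its underside, on the bench; z up
- syringe_a: white opaque dispenser syringe barrel, a tube of 30 mm diameter, 84 mm long, about 0.1 kg in all, standing in one of the wells (any order), foot 12 mm and top 96 mm above the bench; a 38 mm ring sits 43 to 47 mm above the foot, just clear of the stand: grip the 37 mm of ribbed tube above it. Origin: centre of its foot; z up along the tube
- plunger_a: grey plunger of syringe_a with a thumb disc 28 mm wide, 5 mm thick. Origin: centre of the disc's top; z up. No return spring; disc top 115 to 119 mm above the foot at the start, 95 mm when home, meeting a rubber cushion (4 N per mm, solid 4 mm lower). Sound: a steady 2 to 4 N till home. Binding (any one of the three): caught 15 mm short of home, then climbing 1.6 N per mm
- syringe_b: white opaque dispenser syringe barrel, a tube of 30 mm diameter, 84 mm long, about 0.1 kg in all, standing in one of the wells (any order), foot 12 mm and top 96 mm above the bench; a 38 mm ring sits 43 to 47 mm above the foot, just clear of the stand: grip the 37 mm of ribbed tube above it. Origin: centre of its foot; z up along the tube
- plunger_b: grey plunger of syringe_b with a thumb disc 28 mm wide, 5 mm thick. Origin: centre of the disc's top; z up. No return spring; disc top 115 to 119 mm above the foot at the start, 95 mm when home, meeting a rubber cushion (4 N per mm, solid 4 mm lower). Sound: a steady 2 to 4 N till home. Binding (any one of the three): caught 15 mm short of home, then climbing 1.6 N per mm
- syringe_c: white opaque dispenser syringe barrel, a tube of 30 mm diameter, 84 mm long, about 0.1 kg in all, standing in one of the wells (any order), foot 12 mm and top 96 mm above the bench; a 38 mm ring sits 43 to 47 mm above the foot, just clear of the stand: grip the 37 mm of ribbed tube above it. Origin: centre of its foot; z up along the tube
- plunger_c: grey plunger of syringe_c with a thumb disc 28 mm wide, 5 mm thick. Origin: centre of the disc's top; z up. No return spring; disc top 115 to 119 mm above the foot at the start, 95 mm when home, meeting a rubber cushion (4 N per mm, solid 4 mm lower). Sound: a steady 2 to 4 N till home. Binding (any one of the three): caught 15 mm short of home, then climbing 1.6 N per mm
- beaker: bystander behind the stand: clear plastic beaker 71 mm wide, 91 mm high, empty. Origin: centre of its underside
- bottle_small: bystander behind the stand: small bottle 43 mm wide, 86 mm high. Origin: centre of its underside
- tape_roll: bystander behind the stand: roll of tape 82 mm wide, 19 mm high, lying flat. Origin: centre of its underside
Not all that is in view belongs to the job. Leave any brown, green or red look-alike of the syringe_a alone.

How it is judged:
By the outcome, as a careful person would: the job done as asked, in the order asked, and still so for the second after the job is handed in, with the robot touching nothing.
It also fails if it takes over 59 s, if anything falls off the work surface, if the arm or the gripper's body presses on something with over 40 N, if the wrist force passes 120 N, or if a joint passes its speed limit or range.

## Working session

There is one attempt and no reset: what is moved stays moved. The work goes in short steps, Python scripts to look and compute and a tool call to move; the robot and the scene stay as the last step left them, time stands still between calls to the robot, and variables do not carry over. Pictures are saved under pics/ and viewed, at most 10 in all, crops included, and the job is handed in when it is done.

Besides the shell and the picture viewer there is one more tool, called after "Call:" as name(argument=value, ...), one argument or row to a line, values as JSON. arm_command: Moves the arm, as the interface text tells. Its arguments: {"type":"object","properties":{"motion":{"type":"array"}},"required":["motion"]}

```bash
mkdir -p pics; cat > h.py <<'E'
import numpy as np, cv2
from station import *
def ray(m,px):
    R=np.array(m["R"]);t=np.array(m["t"])
    d=np.array([(px[1]-m["cx"])/m["fx"],(px[0]-m["cy"])/m["fy"]]);u=d.copy()
    for _ in range(20): u=d/(1+m["k1"]*(u@u))
    return -R.T@t, R.T@np.r_[u,1]
def at_z(m,px,z):
    o,d=ray(m,px); return o+d*(z-o[2])/d[2]
def proj(m,X):
    c=np.array(m["R"])@X+np.array(m["t"]);u=c[:2]/c[2];u=u*(1+m["k1"]*(u@u))
    return [m["fy"]*u[1]+m["cy"],m["fx"]*u[0]+m["cx"]]
E
python3 - <<'E'
from h import *
np.set_printoptions(precision=3,suppress=True)
for c in("top","scene"):
    im=capture(c);cv2.imwrite(f"pics/{c}1.png",im[:,:,::-1]);m=camera_model(c)
    for n,z in(("syringe_a",.06),("plunger_a",.129),("stand",.052),("tray",.0),("beaker",.09)):
        for r in find_in(n,c)[:4]: print(c,n,round(r["p"],2),np.round(r["location"]),at_z(m,r["location"],z))
s=sense();print(s["tcp_pos"],s["ee_rot"],s["time_s"],s["wrist_force"])
E
```

```text
top syringe_a 0.78 [221. 261.] [0.538 0.145 0.06 ]
top syringe_a 0.75 [173. 338.] [ 0.665 -0.05   0.06 ]
top syringe_a 0.65 [262. 352.] [ 0.439 -0.09   0.06 ]
top syringe_a 0.53 [183. 309.] [0.638 0.025 0.06 ]
top plunger_a 0.64 [223. 326.] [ 0.534 -0.021  0.129]
top plunger_a 0.58 [222. 293.] [0.535 0.056 0.129]
top plunger_a 0.52 [219. 257.] [0.542 0.143 0.129]
top plunger_a 0.52 [264. 358.] [ 0.439 -0.1    0.129]
top stand 0.63 [219. 301.] [0.545 0.044 0.052]
top tray 0.76 [236. 412.] [ 0.506 -0.254  0.   ]
top beaker 0.72 [132. 352.] [ 0.765 -0.083  0.09 ]
scene syringe_a 0.92 [236. 369.] [ 0.442 -0.084  0.06 ]
scene syringe_a 0.83 [234. 305.] [0.556 0.047 0.06 ]
scene syringe_a 0.75 [216. 293.] [0.644 0.025 0.06 ]
scene syringe_a 0.65 [223. 328.] [ 0.557 -0.034  0.06 ]
scene plunger_a 0.64 [210. 330.] [ 0.529 -0.017  0.129]
scene plunger_a 0.6 [216. 399.] [ 0.398 -0.145  0.129]
scene plunger_a 0.46 [232. 279.] [0.533 0.14  0.129]
scene stand 0.77 [250. 300.] [0.517 0.09  0.052]
scene tray 0.89 [216. 396.] [ 0.516 -0.266  0.   ]
[ 0.248 -0.573  0.231] [[-0.918 -0.398  0.   ]
 [-0.398  0.918 -0.   ]
 [-0.    -0.    -1.   ]] 0.6 [-0.396  0.419 -0.032]
```

```bash
cd pics; python3 -c "
import cv2,numpy as np
a=cv2.imread('top1.png')[90:310,190:490];b=cv2.imread('scene1.png')[130:350,190:490]
cv2.imwrite('m1.png',cv2.resize(np.vstack([a,b])[:, :],None,fx=1.36,fy=1.36,interpolation=3) if 0 else np.hstack([cv2.resize(a,(400,293)),cv2.resize(b,(400,293))]))
cv2.imwrite('m2.png',cv2.resize(a,(800,586),interpolation=2))"
```

```text
(no output)
```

View pics/m2.png

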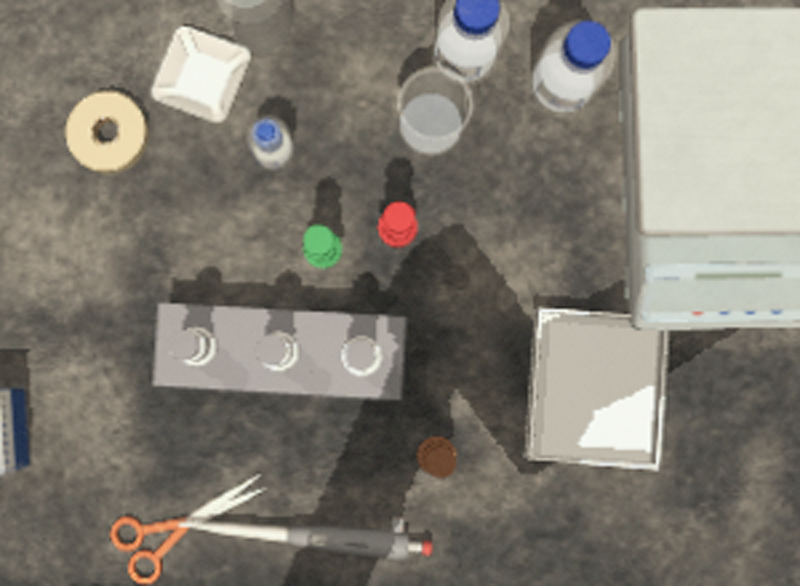

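View pics/scene1.png

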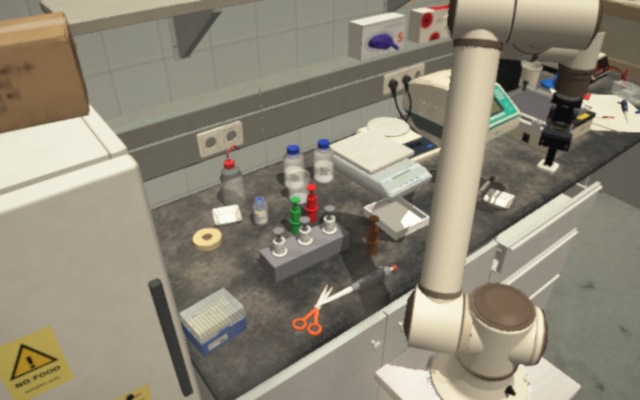

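The top crop shows the three white syringes in the stand at full-image [row, col] of about [220,262], [221,294] and [223,326]. The look-alikes are green [183,310], red [174,338] and brown [262,353]. I choose the three in the stand. The white tray is at about [236,413], with a balance right next to it on its far right.

```bash
python3 - <<'E'
from h import *
np.set_printoptions(precision=4,suppress=True)
m=camera_model("top");f=lambda c,r,z:at_z(m,[90+(r+.5)*220/586-.5,190+(c+.5)*.375-.5],z)
print("cam",ray(m,[200,320])[0])
C=[f(*p,.052) for p in((160,304),(406,318),(402,399),(153,385))];print(np.array(C),np.mean(C,0))
for p in((199,346),(281,351),(361,356)):print("disc",f(*p,.129))
T=[f(*p,.028) for p in((540,309),(667,322),(659,468),(528,460))];print(np.array(T),np.mean(T,0))
print("brown top",f(437,455,.1),"red",f(399,218,.1),"green",f(321,240,.1))
print("balance edge z.1",f(634,232,.1),f(632,325,.05))
for n in("wrist",):
    w=camera_model(n);s=sense();R=np.array(s["ee_rot"]);o=ray(w,[w["cy"],w["cx"]]);print("wristcam in tool",R.T@(o[0]-s["tcp_pos"]),R.T@o[1],w["fx"])
E
```

```text
cam [ 0.5272 -0.0347  1.0801]
[[ 0.5809  0.1779  0.052 ]
 [ 0.5722 -0.0615  0.052 ]
 [ 0.4942 -0.0591  0.052 ]
 [ 0.502   0.1823  0.052 ]] [0.5373 0.0599 0.052 ]
disc [0.5398 0.1254 0.129 ]
disc [0.537  0.0515 0.129 ]
disc [ 0.5341 -0.0201  0.129 ]
[[ 0.5848 -0.1941  0.028 ]
 [ 0.5744 -0.3202  0.028 ]
 [ 0.4306 -0.3135  0.028 ]
 [ 0.4362 -0.1844  0.028 ]] [ 0.5065 -0.253   0.028 ]
brown top [ 0.4453 -0.091   0.1   ] red [ 0.6626 -0.0521  0.1   ] green [0.6408 0.0197 0.1   ]
balance edge z.1 [ 0.654  -0.2697  0.1   ] [ 0.5699 -0.2801  0.05  ]
wristcam in tool [ 0.0699 -0.0003 -0.1555] [-0.2534  0.0004  0.9674] 284.0799204290818
```

Call:
arm_command(
  motion=[
    [0, -30.8, 25.7, 0, 0, 0, 0],
    [0, -30.8, 25.7, 0, 0, 0, 0],
    [0, -30.8, 25.7, 0, 0, 0, 0],
    [0, -30.8, 25.7, 0, 0, 0, 0],
    [0, -30.8, 25.7, 0, 0, 0, 0],
    [0, -30.8, 25.7, 0, 0, 0, 0],
    [0, -30.8, 25.7, 0, 0, 0, 0],
    [0, -30.8, 25.7, 0, 0, 0, 0],
  ],
)

```text
time_s: 1.4
tcp_pos: [0.3934, -0.2854, 0.2309]
ee_rot: [[-0.918, -0.397, 0.001], [-0.397, 0.918, -0.0], [-0.001, -0.001, -1.0]]
wrist_force: [-0.1, 0.2, 0.1]
gripper_width: 0.357
gripper_force: 0.0
```

Call:
arm_command(
  motion=[
    [0, -30.8, 25.7, 0, 0, 0, 0],
    [0, -30.8, 25.7, 0, 0, 0, 0],
    [0, -30.8, 25.7, 0, 0, 0, 0],
    [0, -30.8, 25.7, 0, 0, 0, 0],
    [0, -30.8, 25.7, 0, 0, 0, 0],
    [0, -30.8, 25.7, 0, 0, 0, 0],
    [0, -30.8, 25.7, 0, 0, 0, 0],
    [0, -30.8, 25.7, 0, 0, 0, 0],
  ],
)

```text
time_s: 2.2
tcp_pos: [0.5377, 0.0014, 0.2309]
ee_rot: [[-0.917, -0.398, 0.001], [-0.398, 0.917, 0.0], [-0.001, -0.0, -1.0]]
wrist_force: [0.5, 0.4, -0.6]
gripper_width: 0.009
gripper_force: 0.0
```

Call:
arm_command(
  motion=[
    [0, 0, 0, 0, 0, 0, -0.141],
    [0, 0, 0, 0, 0, 0, -0.141],
    [0, 0, 0, 0, 0, 0, -0.141],
    [0, 0, 0, 0, 0, 0, -0.141],
    [0, 0, 0, 0, 0, 0, -0.141],
    [0, 0, 0, 0, 0, 0, -0.141],
    [0, 0, 0, 0, 0, 0, -0.141],
    [0, 0, 0, 0, 0, 0, -0.141],
  ],
)

```text
time_s: 3.0
tcp_pos: [0.5372, -0.0003, 0.2307]
ee_rot: [[-0.028, -1.0, 0.0], [-1.0, 0.028, 0.0], [-0.0, -0.0, -1.0]]
wrist_force: [-0.3, -0.4, 0.8]
gripper_width: 0.005
gripper_force: 0.0
```

```bash
python3 - <<'E'
from h import *
np.set_printoptions(precision=4,suppress=True)
s=sense();m=camera_model("wrist");im=capture("wrist");cv2.imwrite("pics/w1.png",im[:,:,::-1])
print(s["tcp_pos"],s["ee_rot"],s["time_s"],s["wrist_force"],s["joints"])
for n,z in(("plunger_a",.129),("syringe_a",.096),("stand",.052)):
    for r in find_in(n,"wrist")[:6]: print(n,round(r["p"],2),np.round(r["location"]),at_z(m,r["location"],z))
for y,x in((.14,.540),(.06,.537),(-.02,.534)):print(proj(m,np.array([x,y,.129])))
E
```

```text
[ 0.5372 -0.0003  0.2307] [[-0.0282 -0.9996  0.0003]
 [-0.9996  0.0282  0.0001]
 [-0.0001 -0.0003 -1.    ]] 3.0 [-0.3398 -0.3823  0.825 ] [ 17.2767  13.4823 -11.8943  -0.0015 -64.6065 -18.8937]
plunger_a 0.89 [171. 316.] [ 0.5348 -0.0233  0.129 ]
plunger_a 0.83 [139. 178.] [ 0.6565 -0.0562  0.129 ]
plunger_a 0.77 [ 87. 423.] [ 0.4424 -0.0932  0.129 ]
plunger_a 0.65 [212. 211.] [0.6357 0.0125 0.129 ]
syringe_a 0.88 [164. 316.] [ 0.5349 -0.0253  0.096 ]
syringe_a 0.72 [201. 224.] [0.6336 0.0112 0.096 ]
syringe_a 0.7 [218. 316.] [0.536  0.0336 0.096 ]
syringe_a 0.64 [139. 194.] [ 0.6564 -0.0538  0.096 ]
syringe_a 0.58 [ 91. 409.] [ 0.4433 -0.0931  0.096 ]
stand 0.6 [177. 304.] [ 0.5494 -0.0035  0.052 ]
[np.float64(323.43432894378327), np.float64(315.67856533319997)]
[np.float64(254.36241469949064), np.float64(316.4079896584848)]
[np.float64(174.93274363915293), np.float64(317.2513398447155)]
```

View pics/w1.png

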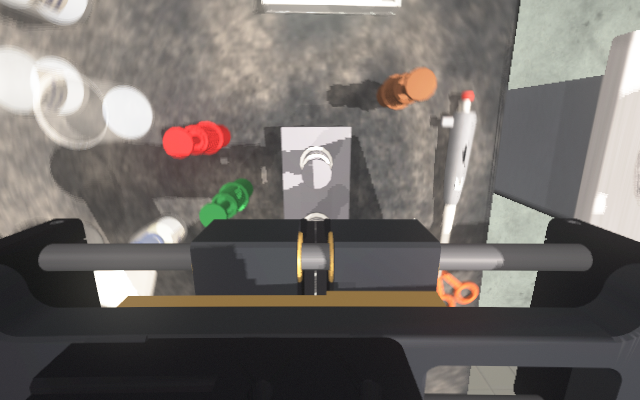

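The wrist view shows the -y syringe's disc centred at about [170,316]. Green and red stand beside the stand, and brown stands in front of it. I start by pressing the -y syringe.

Call:
arm_command(
  motion=[
    [0, 21.5, 1.4, 0, 0, 0, 0],
    [0, 0, 0, 28, 0, 0, 0],
    [0, 0, 0, 28, 0, 0, 0],
    [0, 0, 0, 26.5, 0, 0, 0],
    [0, 0, 0, 0, 0, 0, 0],
  ],
)

```text
time_s: 3.7
tcp_pos: [0.5324, -0.0222, 0.1446]
ee_rot: [[-0.037, -0.999, -0.008], [-0.999, 0.037, -0.001], [0.001, 0.008, -1.0]]
wrist_force: [-0.7, 0.9, 0.3]
gripper_width: 0.002
gripper_force: 0.0
```

Call:
arm_command(
  motion=[
    [0, 0, 0, 3, 0, 0, 0],
    [0, 0, 0, 3, 0, 0, 0],
    [0, 0, 0, 2, 0, 0, 0],
    [0, 0, 0, 2, 0, 0, 0],
    [0, 0, 0, 2, 0, 0, 0],
    [0, 0, 0, 2, 0, 0, 0],
    [0, 0, 0, 2, 0, 0, 0],
    [0, 0, 0, 2, 0, 0, 0],
  ],
)

```text
time_s: 4.5
tcp_pos: [0.5354, -0.0217, 0.1302]
ee_rot: [[-0.034, -0.999, 0.001], [-0.999, 0.034, 0.0], [-0.0, -0.001, -1.0]]
wrist_force: [-0.2, -0.2, 2.4]
gripper_width: 0.005
gripper_force: 0.9
```

Call:
arm_command(
  motion=[
    [0, 0, 0, 1.5, 0, 0, 0],
    [0, 0, 0, 1.5, 0, 0, 0],
    [0, 0, 0, 0, 0, 0, 0],
  ],
)

```text
time_s: 4.8
tcp_pos: [0.5349, -0.0217, 0.1268]
ee_rot: [[-0.034, -0.999, -0.001], [-0.999, 0.034, -0.0], [0.0, 0.001, -1.0]]
wrist_force: [0.3, -0.7, 0.0]
gripper_width: 0.007
gripper_force: 0.4
```

Call:
arm_command(
  motion=[
    [0, 0, 0, 1, 0, 0, 0],
    [0, 0, 0, 1, 0, 0, 0],
    [0, 0, 0, 1, 0, 0, 0],
  ],
)

```text
time_s: 5.1
tcp_pos: [0.5351, -0.0217, 0.1241]
ee_rot: [[-0.034, -0.999, 0.0], [-0.999, 0.034, 0.0], [-0.0, -0.0, -1.0]]
wrist_force: [-0.3, 0.2, 2.2]
gripper_width: 0.005
gripper_force: 0.9
```

This one is sound, so I press it home.

Call:
arm_command(
  motion=[
    [0, 0, 0, 1.5, 0, 0, 0],
    [0, 0, 0, 1.5, 0, 0, 0],
    [0, 0, 0, 1.5, 0, 0, 0],
    [0, 0, 0, 1.5, 0, 0, 0],
    [0, 0, 0, 1, 0, 0, 0],
    [0, 0, 0, 1, 0, 0, 0],
    [0, 0, 0, 0.5, 0, 0, 0],
  ],
)

```text
time_s: 5.8
tcp_pos: [0.535, -0.0217, 0.1154]
ee_rot: [[-0.034, -0.999, -0.0], [-0.999, 0.034, 0.0], [-0.0, 0.0, -1.0]]
wrist_force: [0.1, 1.1, 0.2]
gripper_width: 0.001
gripper_force: 1.0
```

Call:
arm_command(
  motion=[
    [0, 0, 0, 0.5, 0, 0, 0],
    [0, 0, 0, 0.5, 0, 0, 0],
    [0, 0, 0, 0.5, 0, 0, 0],
  ],
)

```text
time_s: 6.1
tcp_pos: [0.5355, -0.0216, 0.1145]
ee_rot: [[-0.034, -0.999, 0.001], [-0.999, 0.034, 0.0], [-0.0, -0.001, -1.0]]
wrist_force: [-0.8, 0.5, 5.0]
gripper_width: 0.005
gripper_force: 2.6
```

Call:
arm_command(
  motion=[
    [0, 0, 0, 0.5, 0, 0, 0],
    [0, 0, 0, 0, 0, 0, 0],
  ],
)

```text
time_s: 6.3
tcp_pos: [0.5356, -0.0216, 0.1142]
ee_rot: [[-0.034, -0.999, 0.001], [-0.999, 0.034, 0.0], [-0.0, -0.001, -1.0]]
wrist_force: [0.1, -0.6, 4.9]
gripper_width: 0.004
gripper_force: 2.7
```

Call:
arm_command(
  motion=[
    [0, 0, 0, -15, 0, 0, 0],
    [0, 0, 0, -19.5, 0, 0, 0],
    [0, -27, 0, 0, 0, 0, 0],
    [0, -27, 0, 0, 0, 0, 0],
    [0, -26, 0, 0, 0, 0, 0],
    [0, 0, 0, 0, 0, 0, 0],
    [0, 0, 0, 3, 0, 0, 0],
    [0, 0, 0, 3, 0, 0, 0],
  ],
)

```text
time_s: 7.1
tcp_pos: [0.5371, 0.0575, 0.1413]
ee_rot: [[-0.035, -0.999, -0.002], [-0.999, 0.035, -0.0], [0.0, 0.002, -1.0]]
wrist_force: [0.5, -1.5, 0.4]
gripper_width: 0.004
gripper_force: 0.0
```

```bash
python3 - <<'E'
from h import *
im=capture("top");cv2.imwrite("pics/t2.png",cv2.resize(im[150:280,200:380,::-1],(800,578),interpolation=2))
im=capture("scene");cv2.imwrite("pics/s2.png",cv2.resize(im[170:290,230:400,::-1],(800,565),interpolation=2))
E
```

```text
(no output)
```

View pics/s2.png

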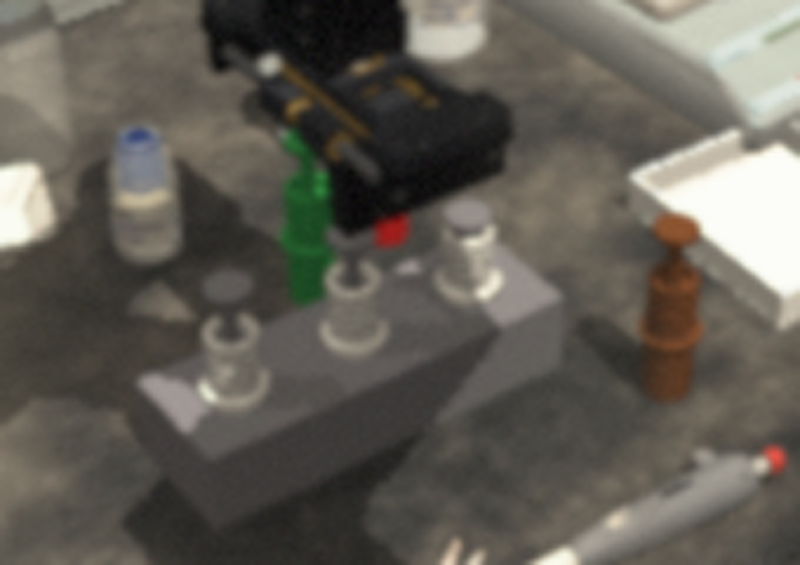

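The -y plunger is home, with its disc close above the barrel. The fingertips are over the middle disc.

Call:
arm_command(
  motion=[
    [0, 0, 0, 2, 0, 0, 0],
    [0, 0, 0, 2, 0, 0, 0],
    [0, 0, 0, 2, 0, 0, 0],
    [0, 0, 0, 2, 0, 0, 0],
    [0, 0, 0, 2, 0, 0, 0],
    [0, 0, 0, 2, 0, 0, 0],
    [0, 0, 0, 1.5, 0, 0, 0],
    [0, 0, 0, 1, 0, 0, 0],
  ],
)

```text
time_s: 8.0
tcp_pos: [0.5379, 0.0583, 0.1275]
ee_rot: [[-0.034, -0.999, 0.0], [-0.999, 0.034, -0.0], [0.0, -0.0, -1.0]]
wrist_force: [-0.8, -1.9, 3.1]
gripper_width: 0.007
gripper_force: 1.5
```

Call:
arm_command(
  motion=[
    [0, 0, 0, 1, 0, 0, 0],
    [0, 0, 0, 1, 0, 0, 0],
    [0, 0, 0, 1, 0, 0, 0],
  ],
)

```text
time_s: 8.3
tcp_pos: [0.5379, 0.0583, 0.1245]
ee_rot: [[-0.034, -0.999, 0.0], [-0.999, 0.034, 0.0], [-0.0, -0.0, -1.0]]
wrist_force: [-1.1, -0.6, 2.8]
gripper_width: 0.007
gripper_force: 1.5
```

Sound as well, so I press it home.

Call:
arm_command(
  motion=[
    [0, 0, 0, 1.5, 0, 0, 0],
    [0, 0, 0, 1.5, 0, 0, 0],
    [0, 0, 0, 1.5, 0, 0, 0],
    [0, 0, 0, 1.5, 0, 0, 0],
    [0, 0, 0, 1, 0, 0, 0],
    [0, 0, 0, 1, 0, 0, 0],
    [0, 0, 0, 1, 0, 0, 0],
    [0, 0, 0, 0.5, 0, 0, 0],
  ],
)

```text
time_s: 9.1
tcp_pos: [0.5379, 0.0582, 0.1151]
ee_rot: [[-0.034, -0.999, 0.0], [-0.999, 0.034, -0.0], [0.0, -0.0, -1.0]]
wrist_force: [0.2, -0.8, 4.2]
gripper_width: 0.005
gripper_force: 2.2
```

Call:
arm_command(
  motion=[
    [0, 0, 0, 0.5, 0, 0, 0],
    [0, 0, 0, 0.5, 0, 0, 0],
  ],
)

```text
time_s: 9.3
tcp_pos: [0.5381, 0.0582, 0.1146]
ee_rot: [[-0.034, -0.999, 0.001], [-0.999, 0.034, -0.0], [0.0, -0.001, -1.0]]
wrist_force: [-0.9, -0.5, 7.1]
gripper_width: 0.006
gripper_force: 3.2
```

Call:
arm_command(
  motion=[
    [0, 0, 0, -15, 0, 0, 0],
    [0, 0, 0, -19, 0, 0, 0],
    [0, -27, 0, 0, 0, 0, 0],
    [0, -27, 0, 0, 0, 0, 0],
    [0, -26, 0, 0, 0, 0, 0],
    [0, 0, 0, 0, 0, 0, 0],
    [0, 0, 0, 3, 0, 0, 0],
    [0, 0, 0, 3, 0, 0, 0],
  ],
)

```text
time_s: 10.1
tcp_pos: [0.5399, 0.1376, 0.1413]
ee_rot: [[-0.035, -0.999, -0.001], [-0.999, 0.035, -0.0], [0.0, 0.001, -1.0]]
wrist_force: [-0.2, 0.0, -0.4]
gripper_width: 0.004
gripper_force: 0.0
```

Call:
arm_command(
  motion=[
    [0, 0, 0, 2, 0, 0, 0],
    [0, 0, 0, 2, 0, 0, 0],
    [0, 0, 0, 2, 0, 0, 0],
    [0, 0, 0, 2, 0, 0, 0],
    [0, 0, 0, 2, 0, 0, 0],
    [0, 0, 0, 2, 0, 0, 0],
    [0, 0, 0, 1, 0, 0, 0],
  ],
)

```text
time_s: 10.8
tcp_pos: [0.5407, 0.1381, 0.1293]
ee_rot: [[-0.034, -0.999, 0.001], [-0.999, 0.034, -0.0], [0.0, -0.001, -1.0]]
wrist_force: [-0.7, -1.2, 3.3]
gripper_width: 0.003
gripper_force: 2.2
```

Call:
arm_command(
  motion=[
    [0, 0, 0, 1, 0, 0, 0],
    [0, 0, 0, 1, 0, 0, 0],
  ],
)

```text
time_s: 11.0
tcp_pos: [0.541, 0.1383, 0.1278]
ee_rot: [[-0.034, -0.999, 0.001], [-0.999, 0.034, 0.0], [-0.0, -0.001, -1.0]]
wrist_force: [0.3, -2.1, 7.5]
gripper_width: 0.007
gripper_force: 3.3
```

Resistance is rising early here, so this is the binding syringe and I stop pressing. I lift off and take a close look with the wrist camera before gripping.

Call:
arm_command(
  motion=[
    [0, 0, 0, -25, 0, 0, 0],
    [0, 0, 0, -40, 0, 0, 0],
    [0, 0, 0, -38, 0, 0, 0],
    [60, 40, 0, 0, 0, 0, 0],
    [60, 40, 0, 0, 0, 0, 0],
    [60, 30, 0, 0, 0, 0, 0],
    [60, 0, 0, 0, 0, 0, 0],
    [60, 0, 0, 0, 0, 0, 0],
  ],
)

```text
time_s: 11.8
tcp_pos: [0.5365, 0.0279, 0.2295]
ee_rot: [[-0.036, -0.999, -0.001], [-0.999, 0.036, 0.0], [-0.0, 0.001, -1.0]]
wrist_force: [0.3, 0.7, -0.5]
gripper_width: 0.376
gripper_force: 0.0
```

```bash
python3 - <<'E'
from h import *
np.set_printoptions(precision=4,suppress=True)
s=sense();m=camera_model("wrist");im=capture("wrist");cv2.imwrite("pics/w2.png",cv2.resize(im[50:250,220:420,::-1],(600,600),interpolation=2))
print(s["tcp_pos"],s["time_s"],s["gripper_width"])
for n,z in(("plunger_a",.119),("syringe_a",.096)):
    for r in find_in(n,"wrist")[:6]: print(n,round(r["p"],2),np.round(r["location"]),at_z(m,r["location"],z))
print(proj(m,np.array([.5405,.139,.119])),proj(m,np.array([.5405,.139,.096])))
E
```

```text
[0.5365 0.0279 0.2295] 11.8 0.3763067381088568
plunger_a 0.94 [ 46. 424.] [ 0.4388 -0.0976  0.119 ]
plunger_a 0.74 [286. 315.] [0.5396 0.1286 0.119 ]
plunger_a 0.71 [110. 172.] [ 0.6608 -0.054   0.119 ]
plunger_a 0.59 [188. 206.] [0.6398 0.0189 0.119 ]
plunger_a 0.58 [139. 316.] [ 0.5329 -0.0236  0.119 ]
plunger_a 0.56 [220. 314.] [0.5374 0.0555 0.119 ]
syringe_a 0.93 [111. 188.] [ 0.6568 -0.0536  0.096 ]
syringe_a 0.91 [ 61. 409.] [ 0.4434 -0.0905  0.096 ]
syringe_a 0.8 [211. 317.] [0.5343 0.0531 0.096 ]
syringe_a 0.77 [279. 315.] [0.5397 0.1355 0.096 ]
syringe_a 0.6 [175. 220.] [0.6335 0.011  0.096 ]
syringe_a 0.56 [135. 315.] [ 0.5338 -0.0261  0.096 ]
[np.float64(294.2095263521909), np.float64(314.4318829730949)] [np.float64(282.17567644663495), np.float64(314.4482155585078)]
```

View pics/w2.png

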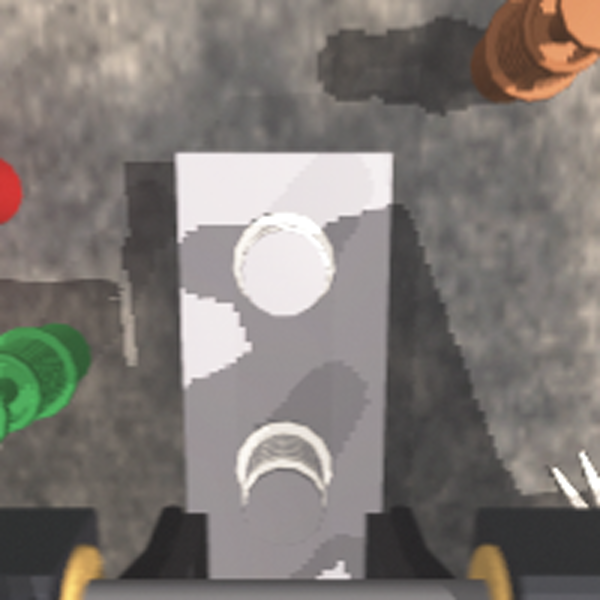

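```bash
python3 - <<'E'
from h import *
m=camera_model("wrist")
for X in([.538,.058,.107],[.538,.058,.129],[.538,.058,.059],[.5355,-.022,.107],[.5355,-.022,.059]):
    r=proj(m,np.array(X));print(X,"crop",np.round([(r[1]-220)*3,(r[0]-50)*3]))
for p,z in(((284,265),.107),((284,505),.107)):print(at_z(m,[50+p[1]/3,220+p[0]/3],z))
for r in(200,400):print("edges",[at_z(m,[50+r/3,220+c/3],.052)[:2] for c in((177,392) if r==200 else (184,386))])
im=capture("wrist");cv2.imwrite("pics/w3.png",cv2.resize(im[190:340,220:420,::-1],(800,600),interpolation=2))
E
```

```text
[0.538, 0.058, 0.107] crop [283. 502.]
[0.538, 0.058, 0.129] crop [282. 525.]
[0.538, 0.058, 0.059] crop [283. 462.]
[0.5355, -0.022, 0.107] crop [282. 266.]
[0.5355, -0.022, 0.059] crop [282. 258.]
[ 0.53474884 -0.0224031   0.107     ]
[0.53753429 0.0590873  0.107     ]
edges [array([ 0.57437239, -0.04421379]), array([ 0.49337246, -0.04147557])]
edges [array([0.57671883, 0.03295169]), array([0.49587855, 0.03570501])]
```

View pics/w3.png

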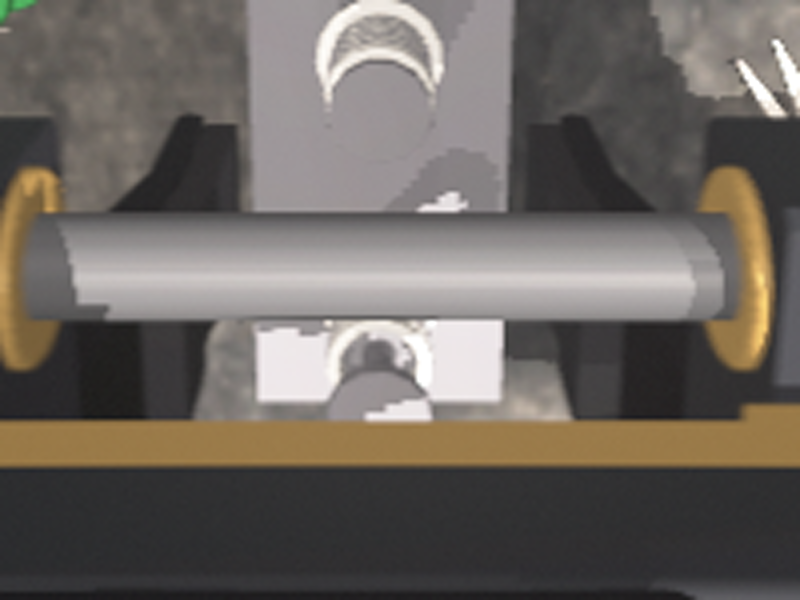

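Both pressed plungers are confirmed home: the middle disc appears at crop row 505 and a home disc projects to 502. The binding syringe stands at about (0.540, 0.139). Next I grip its barrel.

Call:
arm_command(
  motion=[
    [60, -40, 0.7, 0, 0, 0, 0],
    [60, -40, 0, 0, 0, 0, 0],
    [60, -30.7, 0, 0, 0, 0, 0],
    [60, 0, 0, 0, 0, 0, 0],
    [60, 0, 0, 25, 0, 0, 0],
    [60, 0, 0, 30, 0, 0, 0],
    [60, 0, 0, 25, 0, 0, 0],
    [60, 0, 0, 0, 0, 0, 0],
  ],
)

```text
time_s: 12.8
tcp_pos: [0.5372, 0.138, 0.1464]
ee_rot: [[-0.034, -0.999, -0.008], [-0.999, 0.034, -0.003], [0.004, 0.008, -1.0]]
wrist_force: [-0.2, -0.3, -0.3]
gripper_width: 0.687
gripper_force: 0.0
```

Call:
arm_command(
  motion=[
    [60, 0, 0, 15, 0, 0, 0],
    [60, 0, 0, 15, 0, 0, 0],
    [60, 0, 0, 15, 0, 0, 0],
    [60, 0, 0, 15, 0, 0, 0],
    [60, 0, 0, 10, 0, 0, 0],
    [60, 0, 0, 9, 0, 0, 0],
    [60, 0, 0, 0, 0, 0, 0],
    [60, 0, 0, 0, 0, 0, 0],
  ],
)

```text
time_s: 13.6
tcp_pos: [0.5403, 0.1391, 0.0716]
ee_rot: [[-0.034, -0.999, 0.001], [-0.999, 0.034, 0.0], [-0.0, -0.001, -1.0]]
wrist_force: [0.4, 0.2, -0.1]
gripper_width: 0.693
gripper_force: 0.0
```

Call:
arm_command(
  motion=[
    [15, 0, 0, 0, 0, 0, 0],
    [15, 0, 0, 0, 0, 0, 0],
    [15, 0, 0, 0, 0, 0, 0],
    [15, 0, 0, 0, 0, 0, 0],
    [15, 0, 0, 0, 0, 0, 0],
    [15, 0, 0, 0, 0, 0, 0],
    [15, 0, 0, 0, 0, 0, 0],
    [15, 0, 0, 0, 0, 0, 0],
  ],
)

```text
time_s: 14.4
tcp_pos: [0.5399, 0.139, 0.0712]
ee_rot: [[-0.034, -0.999, 0.0], [-0.999, 0.034, 0.0], [-0.0, -0.0, -1.0]]
wrist_force: [-0.2, 0.2, 1.0]
gripper_width: 0.345
gripper_force: 30.0
```

Call:
arm_command(
  motion=[
    [15, 0, 0, -10, 0, 0, 0],
    [15, 0, 0, -20, 0, 0, 0],
    [15, 0, 0, -25, 0, 0, 0],
    [15, 0, 0, -30, 0, 0, 0],
    [15, 0, 0, -30, 0, 0, 0],
    [15, 0, 0, -20, 0, 0, 0],
    [15, 0, 0, 0, 0, 0, 0],
    [15, 0, 0, 0, 0, 0, 0],
  ],
)

```text
time_s: 15.2
tcp_pos: [0.5391, 0.1388, 0.2059]
ee_rot: [[-0.034, -0.999, -0.001], [-0.999, 0.034, 0.0], [-0.0, 0.001, -1.0]]
wrist_force: [0.6, -0.5, -1.4]
gripper_width: 0.345
gripper_force: 30.0
```

Call:
arm_command(
  motion=[
    [15, 15, 1.5, 0, 0, 0, 0],
    [15, 25, 2.5, 0, 0, 0, 0],
    [15, 35, 4, 0, 0, 0, 0],
    [15, 35, 4, 0, 0, 0, 0],
    [15, 35, 4, 0, 0, 0, 0],
    [15, 35, 4, 0, 0, 0, 0],
    [15, 35, 4, 0, 0, 0, 0],
    [15, 35, 4, 0, 0, 0, 0],
  ],
)

```text
time_s: 16.0
tcp_pos: [0.5015, -0.1119, 0.2046]
ee_rot: [[-0.034, -0.999, -0.004], [-0.999, 0.034, -0.0], [0.0, 0.004, -1.0]]
wrist_force: [-0.4, -0.6, -0.3]
gripper_width: 0.344
gripper_force: 30.0
```

Call:
arm_command(
  motion=[
    [15, 35, 4, 0, 0, 0, 0],
    [15, 35, 3.5, 0, 0, 0, 0],
    [15, 30, 3, 0, 0, 0, 0],
    [15, 20, 1, 0, 0, 0, 0],
    [15, 0, 0, 0, 0, 0, 0],
    [15, 0, 0, 0, 0, 0, 0],
    [15, 0, 0, 0, 0, 0, 0],
  ],
)

```text
time_s: 16.7
tcp_pos: [0.4872, -0.229, 0.2054]
ee_rot: [[-0.034, -0.999, -0.002], [-0.999, 0.034, 0.001], [-0.0, 0.002, -1.0]]
wrist_force: [-0.1, -0.2, -1.4]
gripper_width: 0.342
gripper_force: 30.0
```

```bash
python3 - <<'E'
from h import *
im=capture("scene");a=cv2.resize(im[130:280,250:450,::-1],(800,600),interpolation=2)
cv2.imwrite("pics/s3.png",a);s=sense();print(s["tcp_pos"],s["time_s"],s["gripper_width"],s["wrist_force"])
E
```

```text
[ 0.48749349 -0.228809    0.20560736] 16.75 0.3469345111628115 [ 0.26207322 -0.27033072 -1.65009697]
```

View pics/s3.png

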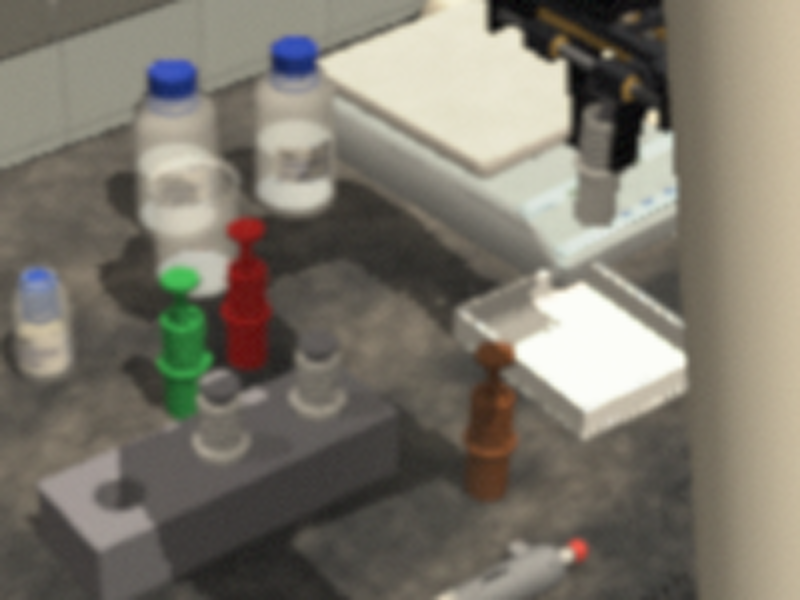

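The syringe is held upright above the tray, its well is empty, and the other two stand with plungers home. I lower it now.

Call:
arm_command(
  motion=[
    [15, 0, 0, 15, 0, 0, 0],
    [15, 0, 0, 25, 0, 0, 0],
    [15, 0, 0, 25, 0, 0, 0],
    [15, 0, 0, 25, 0, 0, 0],
    [15, 0, 0, 20, 0, 0, 0],
    [15, 0, 0, 15, 0, 0, 0],
    [15, 0, 0, 8, 0, 0, 0],
    [15, 0, 0, 0, 0, 0, 0],
  ],
)

```text
time_s: 17.55
tcp_pos: [0.4873, -0.2288, 0.0721]
ee_rot: [[-0.033, -0.999, -0.002], [-0.999, 0.033, 0.0], [-0.0, 0.002, -1.0]]
wrist_force: [-0.2, 0.4, -0.0]
gripper_width: 0.344
gripper_force: 30.0
```

Call:
arm_command(
  motion=[
    [15, 0, 0, 2, 0, 0, 0],
    [15, 0, 0, 2, 0, 0, 0],
    [15, 0, 0, 1, 0, 0, 0],
    [15, 0, 0, 0, 0, 0, 0],
    [15, 0, 0, 0, 0, 0, 0],
  ],
)

```text
time_s: 18.05
tcp_pos: [0.4879, -0.2296, 0.0684]
ee_rot: [[-0.034, -0.999, 0.001], [-0.999, 0.034, -0.0], [0.0, -0.001, -1.0]]
wrist_force: [0.1, -0.6, -0.2]
gripper_width: 0.345
gripper_force: 30.0
```

Call:
arm_command(
  motion=[
    [15, 0, 0, 1, 0, 0, 0],
    [15, 0, 0, 1, 0, 0, 0],
    [15, 0, 0, 1, 0, 0, 0],
    [15, 0, 0, 1, 0, 0, 0],
    [15, 0, 0, 0, 0, 0, 0],
  ],
)

```text
time_s: 18.55
tcp_pos: [0.4876, -0.2295, 0.0638]
ee_rot: [[-0.034, -0.999, -0.0], [-0.999, 0.034, 0.0], [-0.0, 0.0, -1.0]]
wrist_force: [-0.2, -0.4, -0.7]
gripper_width: 0.343
gripper_force: 30.0
```

Call:
arm_command(
  motion=[
    [15, 0, 0, 0.5, 0, 0, 0],
    [15, 0, 0, 0.5, 0, 0, 0],
    [15, 0, 0, 0, 0, 0, 0],
  ],
)

```text
time_s: 18.85
tcp_pos: [0.4878, -0.2295, 0.0632]
ee_rot: [[-0.034, -0.999, 0.0], [-0.999, 0.034, -0.0], [0.0, -0.0, -1.0]]
wrist_force: [-0.6, 0.6, 0.4]
gripper_width: 0.338
gripper_force: 30.0
```

Call:
arm_command(
  motion=[
    [15, 0, 0, 0.5, 0, 0, 0],
    [15, 0, 0, 0, 0, 0, 0],
  ],
)

```text
time_s: 19.05
tcp_pos: [0.488, -0.2296, 0.0631]
ee_rot: [[-0.034, -0.999, 0.0], [-0.999, 0.034, -0.0], [0.0, -0.0, -1.0]]
wrist_force: [-1.6, 0.1, 3.5]
gripper_width: 0.341
gripper_force: 30.0
```

It has touched the tray floor, so I release and retreat upward.

Call:
arm_command(
  motion=[
    [34, 0, 0, 0, 0, 0, 0],
    [34, 0, 0, 0, 0, 0, 0],
    [40, 0, 0, 0, 0, 0, 0],
    [60, 0, 0, 0, 0, 0, 0],
    [60, 0, 0, 0, 0, 0, 0],
    [60, 0, 0, 0, 0, 0, 0],
    [60, 0, 0, 0, 0, 0, 0],
    [60, 0, 0, 0, 0, 0, 0],
  ],
)

```text
time_s: 19.85
tcp_pos: [0.4878, -0.2295, 0.0625]
ee_rot: [[-0.034, -0.999, 0.0], [-0.999, 0.034, 0.0], [-0.0, -0.0, -1.0]]
wrist_force: [-0.3, -0.3, -0.6]
gripper_width: 0.68
gripper_force: 0.0
```

Call:
arm_command(
  motion=[
    [60, 0, 0, -10, 0, 0, 0],
    [60, 0, 0, -20, 0, 0, 0],
    [60, 0, 0, -30, 0, 0, 0],
    [60, 0, 0, -30, 0, 0, 0],
    [60, 0, 0, -40, 0, 0, 0],
    [60, 0, 0, -30, 0, 0, 0],
    [60, 0, 0, -20, 0, 0, 0],
    [60, 0, 0, 0, 0, 0, 0],
  ],
)

```text
time_s: 20.65
tcp_pos: [0.4894, -0.2301, 0.247]
ee_rot: [[-0.034, -0.999, 0.008], [-0.999, 0.033, -0.002], [0.002, -0.008, -1.0]]
wrist_force: [-0.3, -0.7, -0.8]
gripper_width: 0.692
gripper_force: 0.0
```

```bash
python3 - <<'E'
from h import *
im=capture("scene");a=cv2.resize(im[150:270,290:450,::-1],(800,600),interpolation=2)
b=cv2.resize(capture("top")[150:300,240:440,::-1],(800,600),interpolation=2)
cv2.imwrite("pics/s4.png",np.hstack([cv2.resize(a,(400,300)),cv2.resize(b,(400,300))]));s=sense();print(s["tcp_pos"],s["time_s"],s["gripper_width"],s["wrist_force"])
E
```

```text
[ 0.48747477 -0.22931586  0.24291701] 20.75 0.6928209975491499 [-0.58649615 -0.50390834 -1.51227636]
```

View pics/s4.png

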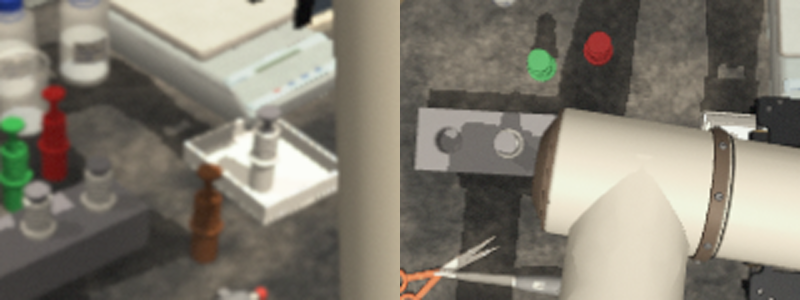

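The rejected syringe stands upright in the tray with its plunger still out. The other two are in their wells, home, and nothing else has moved.

```bash
python3 -c "from station import *;print(finish_job())"
```

```text
the job is handed in; nothing more can be done
None
```

The job is handed in after about 21 s of robot time: the two sound syringes are in their wells with plungers home, and the binding one (from the well on the robot's left, +y) stands upright in the reject tray with its plunger not home.

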